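# Clear the block heater and snap its cover on

## Task

Clear the used cork stopper and the crumpled paper wad off the metal block of the block heater into the steel waste tub. Then clip the grey cover onto the block: press it straight down until both spring clips snap over its edges and it lies fully home on the block. Keep hold of it and finish while still pressing it down firmly - do not let go at the end - and leave everything else on the bench where it is.

Things in the scene. Friction and masses are not known exactly. Their poses are not given: they have to be found in the camera images.
- heater: Block heater, a white box-shaped instrument fixed to the bench, 215 x 190 mm, 75 mm high. Origin on the bench under the centre of its metal block; x points away from its front panel (display and knob), y to its left, z up. A metal block (130 mm along x, 100 mm along y) stands in its top, top face at z = 85 mm, with six guides round it and a spring clip in the middle of each y side.
- block: The metal block in the heater's top: 130 x 100 x 20 mm, dark round marks on it. Origin at the centre of its underside (65 mm above the bench); axes as the heater's. The six aluminium guides (one at each x end, two on each y side 52 mm either way of its clip) leave the cover 1.5 mm of play; upright to 9 mm above the block's top, they flare out above that and end 18 mm above it.
- seat (a point): Centre of the block's top face, 85 mm above the bench, axes as the heater's. The cover is home when its underside lies on this face, its centre over this point and its long side along the block's.
- clip_left (a joint): Spring clip on the heater's +y side, 28 mm wide, top 22 mm above the seat: 0 upright (at rest), grows when bent outwards (about 0.1 rad as the cover passes, back to 0 once snapped over it). The cover's edge meets its slanted nose with the underside about 14 mm above the seat; it snaps with the underside about 2 mm above. Both clips together resist with some 10 to 20 N, then the force drops.
- clip_right (a joint): The same clip on the heater's -y side. Each nose tip reaches 4 mm in over the cover's edge, 5.5 mm above the seat.
- cover: Grey plastic clip-on cover, 130 to 210 g: a plate 130 mm (x) x 100 mm (y), 3 mm thick along its two y edges (where the clips catch) and 8 mm thick over its middle 84 mm, with a central fin handle 50 mm along x, 18 mm thick along y, its top 44 mm above the plate's underside. It lies flat on the bench, handle up. Origin at the centre of its underside, z up. It fits either way round.
- handle (a point): Middle of the cover's fin handle, 30 mm above the plate's underside; a good place to grip, closing along the cover's y.
- stopper: Tapered cork stopper standing wide end down on the block: 27 mm across at the foot, 24 mm at the top, 38 mm high, about 18 g. Origin at the centre of its foot.
- stopper_mid (a point): Middle of the stopper, 19 mm above its foot.
- wad: Hard crumpled ball of white paper standing on the block, roughly 30 mm across (27 to 36 mm), 36 mm high, about 14 g. Origin at the centre of its underside.
- wad_mid (a point): Middle of the paper wad, 18 mm above its underside.
- tub: Open square steel waste tub fixed to the bench, 140 x 140 mm outside, 100 mm high, walls 4 mm. Origin at the centre of its underside, axes along its sides. It stands on one side of the heater, the cover on the other.
- dish: Bystander, leave alone: closed glass petri dish, 92 mm across, 17 mm high, on the bench behind the heater. Origin at the centre of its underside.
- slidebox: Bystander, leave alone: small blue plastic slide box, 87 x 38 x 32 mm. Origin at the centre of its underside.
- timer: Bystander, leave alone: white bench timer with a round dial, 90 x 70 x 70 mm. Origin at the centre of its underside.
- rack: Bystander, leave alone: white test-tube rack with tubes, 75 x 200 x 104 mm. Origin at the centre of its underside.
- reagent: Bystander, leave alone: white jar, 60 mm across, 130 mm high. Origin at the centre of its underside.
- amber: Bystander, leave alone: amber bottle, 56 mm across, 140 mm high. Origin at the centre of its underside.
- beaker: Bystander, leave alone: open glass beaker, 68 mm across, 85 mm high. Origin at the centre of its underside.

How it is judged:
On the way, in this order (a step that is already met when the one before it is completed fails the run):
1. the stopper and the paper wad are in the tub (x of stopper_mid in the frame of tub between -0.066 and 0.066 m and y of stopper_mid in the frame of tub between -0.066 and 0.066 m and z of each of stopper_mid, wad_mid in the frame of tub below 0.09 m and x of wad_mid in the frame of tub between -0.066 and 0.066 m and y of wad_mid in the frame of tub between -0.066 and 0.066 m), for 0.2 s.
2. the cover is home on the block with both clips snapped over it (horizontal distance between cover and seat below 0.004 m and z of cover in the frame of seat between -0.003 and 0.0022 m and angle between cover's own z axis and vertical below 0.035 rad and angle between the x axis of cover and the x axis of heater, either way round below 0.05 rad and value of joint each of clip_left, clip_right below 0.03 rad), for 0.2 s.
At the end, for the whole second after the job is handed in: Stopper and wad in the tub; cover home on the block (centre within 4 mm, underside within 2.2 mm, tilt under 2 degrees, square within 0.05 rad), both clips within 0.03 rad of upright; fingers bear on the cover and it presses on the block with over 5 N to the end (all of step 1 and all of step 2 and contact force between the fingers and cover above 4 N and contact force between cover and block above 5 N); the arm keeps its last pose, push and grip.
It fails at once if a bystander is shoved by more than 25 mm or tipped over (distance of any of dish, slidebox, timer, rack, reagent, amber, beaker from where it was at the start of the episode above 0.025 m or angle between any of dish, slidebox, timer, rack, reagent, amber, beaker's own z axis and vertical above 0.5 rad).
It also fails if it takes over 70 s, if anything falls off the work surface, if the arm or the gripper's body presses on something with over 40 N, if the wrist force passes 120 N, or if a joint passes its speed limit or range.

## Robot

A 7-joint arm with a two-finger parallel gripper is mounted at the origin on the work surface. World frame = base frame: x ahead of the robot, y to its left, z up, the work surface at z = 0. Lengths are in m, angles in rad, forces in N, time in s.
With the tool pointing down it reaches from about 0.4 to 0.75 m from the base axis. Payload 19.5 kg.
Tool frame: the origin (TCP) lies between the finger pads; the fingertips stand 19 mm ahead of it and the grasp point (between the pads) is the TCP; z points along the fingers, y is the line along which they close (so a half turn about z gives the same grasp; the last joint's range is limited). The gripper opens to 85 mm and grips with 20 to 120 N. Pads are 22 mm wide; open, the fingers measure 114 mm over their backs; the gripper's body (76 mm by 85 mm) begins 54 mm behind the grasp point. The pads swing forward as they close: fully open they stand 13 mm farther back than shut.
Start: joints at [1.16, 0.707, -0.028, 1.485, 0.022, 0.951, -0.075], TCP at [0.207, -0.536, 0.213] pointing down, gripper open.
Joint ranges: [-2.71, 2.71], [-0.32, 2.16], [-1.57, 1.52], [0, 2.45], [-1.46, 4.6], [0, 2.02], [-2.83, 2.83]. Speed limits (rad/s): [1.89, 1.89, 2.57, 2.57, 3.01, 3.01, 3.01].

## Interface

Orientations are given as a rotation vector (axis times angle).
In Python, from rig import manip gives the robot as it stands.
- The arm moves only by the shell command python3 -m handwheel FILE [OPENING] [FORCE], which reads ROWS from the file FILE. ROWS is a JSON object with one list for each field, all of the same length, 1 to 10, a row being the entries at one place: tx, ty, tz (the shift in m), wx, wy, wz (a rotation vector in rad); each row is the pose to reach, as a shift and turn from the pose commanded when the command began, along the tool's axes at that moment; what a row does not reach only later rows make up. A row lasts 1/8 s, in which the tool goes at most 0.0625 m and 0.188 rad, less where a joint would pass 70% of its speed; a pose out of reach is approached as far as the arm can. OPENING is the opening from 0.0 (shut) to 1.0 (fully open), set as the command begins (- or left out keeps the last). The fingers move at their own pace and stop on an object; FORCE is the grip in N (left out, the last holds). Time passes only in rows, so rows that do not move let the fingers close. It prints the time, the measured TCP pose, the force, the opening and the grip force at its end. Input that does not fit is refused with a message, and nothing moves.
- manip.get_obs(): the state, without advancing time (a new reading comes with each control period).
- manip.get_image(name): name is "side" or "top"; returns the picture (400x640x3 uint8, red, green, blue); there is no depth.
- manip.camera_params(name): a dict with "camera_matrix" (3x3 intrinsics, pixels), "k1" (the pictures are not rectified: a ray, as slopes to the right and down, at radius r is drawn at 1 + k1 r^2 times it, then the intrinsics apply), "rvec" (rotation vector, rad) and "tvec" (3), from world to camera coordinates, as OpenCV has them. Camera axes: x right, y down, z forward; pixel columns grow to the right and rows downward; lengths in m; the calibration is good to about 2 mm. A picture is of the moment at which its call begins. camera_params takes no time and is no camera call.
- manip.close_job(): hands the job in; it is judged then, once.
The state is a dict: "time": time; "joints": joint angles; "joint_velocities": joint speeds; "joint_efforts": joint torques, N m; "ee_pos": TCP position; "ee_rot": TCP orientation; "force": force on the tool from outside, world axes, zero at the start; "wrist_torque": the same for the moment, N m; "gripper_width": opening from 0.0 (shut) to 1.0 (fully open); "grip_force": force on a finger pad.
Only numpy, scipy, OpenCV 4.12 (cv2) and the standard library are available. Lean on these libraries where they do the work, as an engineer would, in place of code of your own. Each camera call takes 0.05 s, during which the arm holds its last target. There are 200 camera calls.

## Working session

There is one attempt and no reset: what is moved stays moved. The work goes in short steps, Python scripts to look and compute and a shell command to move; the robot and the scene stay as the last step left them, time stands still between calls to the robot, and variables do not carry over. Pictures are saved under pics/ and viewed, at most 10 in all, crops included, and the job is handed in when it is done.

```bash
mkdir -p pics; ls
python3 - <<'E'
from rig import manip
import cv2
for n in("side","top"):
    cv2.imwrite(f"pics/{n}0.png",manip.get_image(n)[:,:,::-1])
    print(n,manip.camera_params(n))
o=manip.get_obs();print(o['time'],o['ee_pos'],o['ee_rot'],o['gripper_width'],o['force'])
E
```

```text
pics
side {'camera_matrix': array([[401.5159517 ,   0.        , 319.82871692],
       [  0.        , 401.5159517 , 208.33957111],
       [  0.        ,   0.        ,   1.        ]]), 'k1': -0.009065566343408967, 'rvec': array([ 2.28178349, -0.59300594,  0.25923489]), 'tvec': array([-0.48026429,  0.29509821,  0.74953678])}
top {'camera_matrix': array([[374.20816662,   0.        , 323.30747966],
       [  0.        , 374.20816662, 197.4198834 ],
       [  0.        ,   0.        ,   1.        ]]), 'k1': 0.025451982546694386, 'rvec': array([ 2.1764296 , -2.20972196,  0.08607108]), 'tvec': array([0.04723001, 0.56393287, 1.03040142])}
0.1 [ 0.20720199 -0.53611331  0.21279808] [-3.08740648e+00 -5.75922102e-01  3.14807626e-04] 0.9977203578935292 [-0.04020112 -0.14936123  0.69408227]
```

View pics/side0.png

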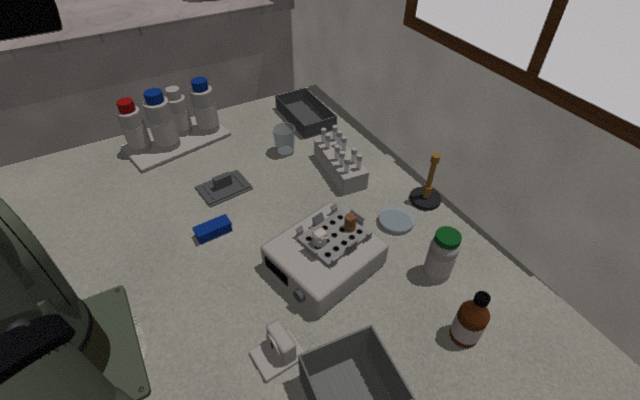

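View pics/top0.png

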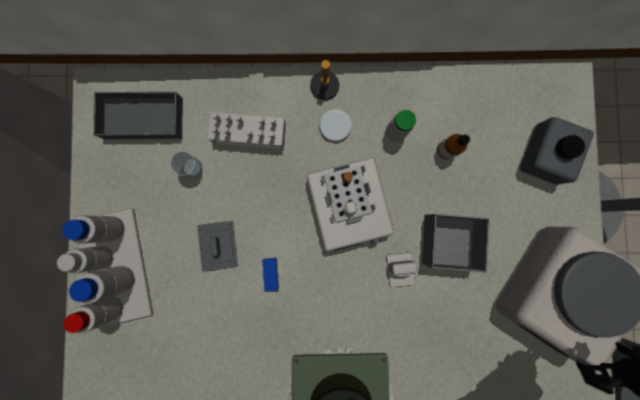

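The side view shows the heater at (325,255), the cover at (223,187) and the tub at (355,370). In the top view the heater is at (349,203), the cover at (217,246) and the tub at (455,243). Next I'll enlarge the parts that matter.

Run:
```python
import cv2, numpy as np
t=cv2.imread("pics/top0.png");s=cv2.imread("pics/side0.png")
def crop(im,x,y,w,h,k):
    c=cv2.resize(im[y:y+h,x:x+w],None,fx=k,fy=k,interpolation=cv2.INTER_CUBIC)
    c=np.clip(c*1.5,0,255).astype(np.uint8)
    for i in range(0,w,10):
        cv2.line(c,(i*k,0),(i*k,6 if i%50 else 14),(0,0,255),1)
        if i%20==0: cv2.putText(c,str(x+i),(i*k,24),0,.35,(0,0,255),1)
    for j in range(0,h,10):
        cv2.line(c,(0,j*k),(6,j*k),(0,0,255),1)
        if j%20==0 and j: cv2.putText(c,str(y+j),(8,j*k+4),0,.35,(0,0,255),1)
    return c
cv2.imwrite("pics/top_h.png",crop(t,300,150,100,100,6))
cv2.imwrite("pics/side_h.png",crop(s,255,195,140,120,5))
a=crop(t,190,210,60,70,6);b=crop(s,185,160,75,50,5)
H=max(a.shape[0],b.shape[0]);W=a.shape[1]+b.shape[1]
o=np.zeros((H,W,3),np.uint8);o[:a.shape[0],:a.shape[1]]=a;o[:b.shape[0],a.shape[1]:]=b
cv2.imwrite("pics/cov.png",o)
```

```text
(no output)
```

View pics/top_h.png

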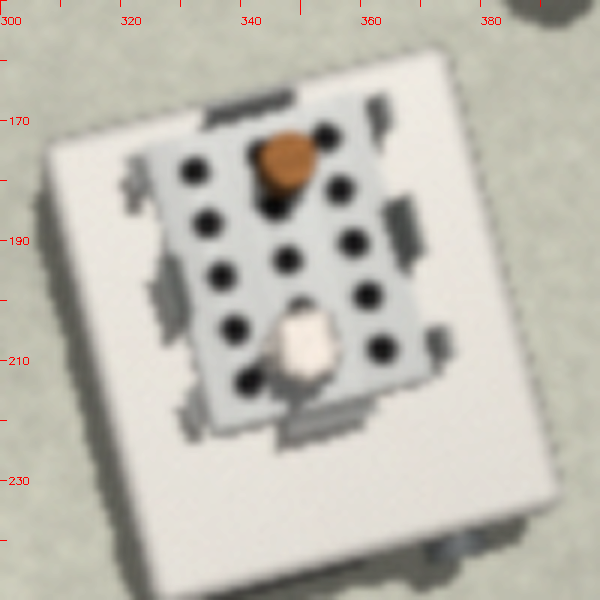

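View pics/side_h.png

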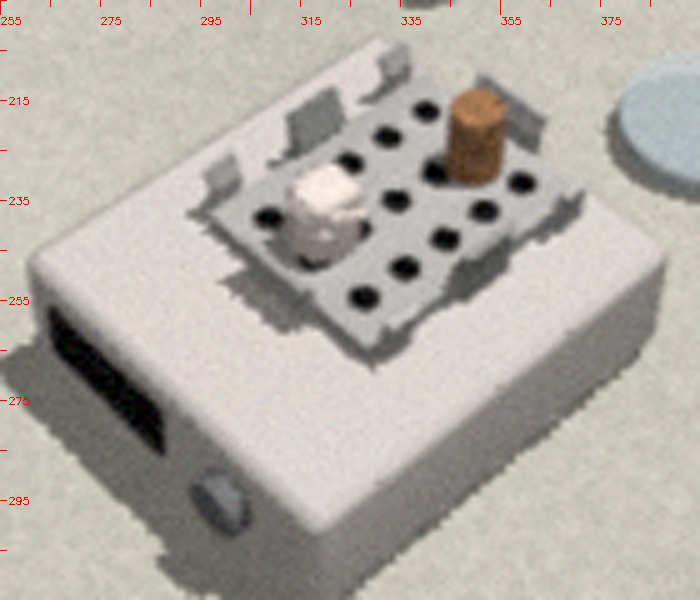

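View pics/cov.png

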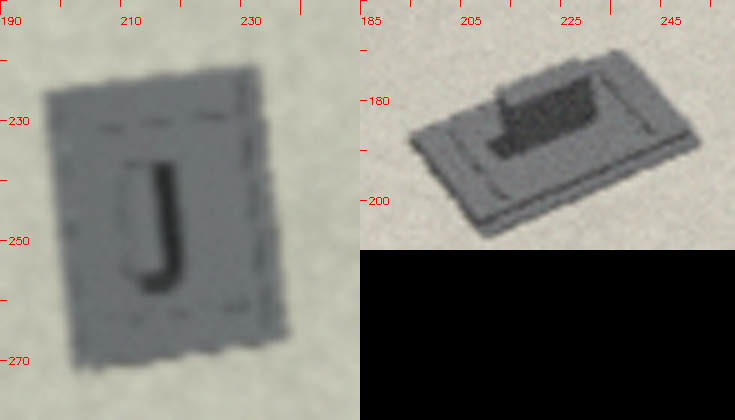

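Read from the crops: 13 of the 15 block marks can be matched in the top view and 11 in the side view. The stopper's top face is at top (348,177) and side (351,216). The wad is centred at top (351,207) and side (320,238). The cover's four corners are visible in both views. I'll fit all of these together.

```bash
cat > vis.py <<'E'
import numpy as np, cv2
from rig import manip
from scipy.optimize import least_squares
P={n:manip.camera_params(n) for n in("side","top")}
def proj(n,X):
    p=P[n]; d=np.array([p['k1'],0,0,0,0.])
    return cv2.projectPoints(np.atleast_2d(np.array(X,float)),p['rvec'],p['tvec'],p['camera_matrix'],d)[0][:,0]
def T(a): return np.array([300,150])+np.array(a,float)/6
def S(a): return np.array([255,195])+np.array(a,float)/5
def tri(pt,ps):
    r=least_squares(lambda X:np.r_[proj("top",X)[0]-pt,proj("side",X)[0]-ps],[.5,0,.1]); return r.x,np.sqrt(2*r.cost/4)
def onplane(n,px,z):
    return least_squares(lambda q:proj(n,[q[0],q[1],z])[0]-px,[.5,0]).x
def body(q,L,z):
    c,s=np.cos(q[2]),np.sin(q[2]); L=np.array(L,float)
    return np.c_[q[0]+c*L[:,0]-s*L[:,1],q[1]+s*L[:,0]+c*L[:,1],z+L[:,2]]
E
python3 - <<'E'
from vis import *
np.set_printoptions(precision=4,suppress=True)
t={}; s={}
for i,p in zip(range(5),[(194,171),(208,223),(222,276),(235,329),(250,382)]): t[2-i,1]=T(p)
for i,p in zip(range(5),[(326,137),(340,190),(354,242),(368,295),(383,349)]): t[2-i,-1]=T(p)
t[0,0]=T((288,260))
s={(-2,1):S((268,217)),(0,1):S((350,162)),(1,1):S((388,137)),(2,1):S((426,110)),(0,0):S((397,200))}
for i,p in zip(range(5),[(522,183),(485,211),(445,239),(405,268),(365,297)]): s[2-i,-1]=S(p)
def f(q):
    r=[]
    for n,D in(("top",t),("side",s)):
        L=[(k[0]*q[4],k[1]*q[5],0) for k in D]
        r.append((proj(n,body(q,L,q[3]))-np.array(list(D.values()))).ravel())
    return np.concatenate(r)
r=least_squares(f,[.6,0,.2,.085,.024,.03]); print("heater x y yaw z sx sy",r.x,"rms",np.sqrt(np.mean(r.fun**2)))
h=r.x
L=[(a*.065,b*.05,0) for a,b in((1,1),(1,-1),(-1,-1),(-1,1))]
B=body(h,L,h[3]); print("block corners crop px top",(proj("top",B)-[300,150])*6,"side",(proj("side",B)-[255,195])*5)
c,sn=np.cos(h[2]),np.sin(h[2]);R=np.array([[c,sn],[-sn,c]])
for nm,a,b in(("stopper top",(288,160),(479,104)),("wad",(305,342),(326,213))):
    X,e=tri(T(a),S(b)); print(nm,X,e,"in heater",R@(X[:2]-h[:2]))
# cover
ct=np.array([190,210])+np.array([(45,92),(258,66),(289,340),(75,370)])/6
cs=np.array([185,160])+(np.array([(620,50),(700,145),(487,237),(410,139)])-[360,0])/5
Lc=np.array([(.065,.05,.003),(.065,-.05,.003),(-.065,-.05,.003),(-.065,.05,.003)]);Ls=Lc.copy();Ls[1:3,2]=0
def g(q): return np.r_[(proj("top",body(q,Lc,q[3]))-ct).ravel(),(proj("side",body(q,Ls,q[3]))-cs).ravel()]
r=least_squares(g,[.45,.3,0,0]);print("cover",r.x,"rms",np.sqrt(np.mean(r.fun**2)));q=r.x
F=body(q,[(.025,.009,.044),(.025,-.009,.044),(-.025,-.009,.044),(-.025,.009,.044)],q[3])
print("fin crop top",(proj("top",F)-[190,210])*6,"side",(proj("side",F)-[185,160])*5+[360,0])
tb=np.array([onplane("top",p,.1) for p in((425,215),(488,215),(487,270),(421,267))]);print("tub",tb,tb.mean(0))
for n,p,z in(("timer",(402,270),.04),("slidebox",(270,275),.03),("dish",(335,125),.017),("reagent",(404,120),.13),("amber",(462,139),.14)):print(n,onplane("top",p,z))
E
```

```text
heater x y yaw z sx sy [ 0.5711 -0.026   0.2351  0.0839  0.024   0.0301] rms 0.22530001648845005
block corners crop px top [[141.599  142.9012]
 [361.2986  87.2694]
 [436.8638 373.0431]
 [215.5373 429.8346]] side [[420.3381  70.9429]
 [580.3709 188.3253]
 [366.5023 347.5208]
 [207.5756 212.0247]]
stopper top [ 0.6112 -0.0244  0.1223] 0.48447968087452825 in heater [ 0.0394 -0.0077]
wad [ 0.5334 -0.031   0.1009] 0.02695802495932784 in heater [-0.0378  0.004 ]
cover [ 0.4341  0.337   0.1153 -0.0028] rms 0.4353295135021383
fin crop top [[116.6159 167.1954]
 [156.5792 161.8801]
 [168.8704 272.6633]
 [128.7768 278.0671]] side [[575.875   56.0042]
 [590.914   73.0386]
 [506.1779 107.751 ]
 [491.6677  90.0493]]
tub [[ 0.5098 -0.222 ]
 [ 0.5075 -0.384 ]
 [ 0.3675 -0.3748]
 [ 0.3774 -0.2071]] [ 0.4405 -0.297 ]
timer [ 0.3628 -0.1714]
slidebox [0.354  0.1874]
dish [0.7705 0.0022]
reagent [ 0.7512 -0.168 ]
amber [ 0.698  -0.3094]
```

Heights agree with the text to about 1 mm: block top 0.084, stopper top 0.122, wad middle 0.101, cover about 0. Next I need a helper that gives the offset to a target in tool axes.

```bash
cat > go.py <<'E'
import sys,numpy as np
from scipy.spatial.transform import Rotation as Ro
from rig import manip
np.set_printoptions(precision=4,suppress=True)
o=manip.get_obs();R=Ro.from_rotvec(o['ee_rot'])
a=list(map(float,sys.argv[1:]))
# args: x y z yaw (tool x-axis direction in world, tool straight down)
c,s=np.cos(a[3]),np.sin(a[3])
G=Ro.from_matrix(np.array([[c,s,0],[s,-c,0],[0,0,-1]]))
print("t",o['time'],"pos",o['ee_pos'],"d",R.inv().apply(np.array(a[:3])-o['ee_pos']),"rot",(R.inv()*G).as_rotvec(),"F",o['force'],"w",o['gripper_width'],o['grip_force'])
E
python3 go.py 0.611 -0.0244 0.213 0.2351; python3 go.py 0.611 -0.0244 0.109 0.2351
```

```text
t 0.1 pos [ 0.2072 -0.5361  0.2128] d [ 0.5611 -0.3317  0.0001] rot [-0.0009  0.0001  0.1337] F [-0.0402 -0.1494  0.6941] w 0.9977203578935292 0.0
t 0.1 pos [ 0.2072 -0.5361  0.2128] d [ 0.5611 -0.3316  0.1041] rot [-0.0009  0.0001  0.1337] F [-0.0402 -0.1494  0.6941] w 0.9977203578935292 0.0
```

```bash
echo '{"tx": [0.561, 0.561, 0.561, 0.561, 0.561, 0.561, 0.561, 0.561, 0.561, 0.561], "ty": [-0.332, -0.332, -0.332, -0.332, -0.332, -0.332, -0.332, -0.332, -0.332, -0.332], "tz": [-0.01, -0.01, -0.01, -0.01, -0.01, -0.01, -0.01, -0.01, -0.01, -0.01], "wx": [0, 0, 0, 0, 0, 0, 0, 0, 0, 0], "wy": [0, 0, 0, 0, 0, 0, 0, 0, 0, 0], "wz": [0.134, 0.134, 0.134, 0.134, 0.134, 0.134, 0.134, 0.134, 0.134, 0.134]}' > path.dat && python3 -m handwheel path.dat 0.53 40; python3 go.py 0.611 -0.0244 0.109 0.2351
```

```text
time: 1.35
ee_pos: [0.5951, -0.0437, 0.2227]
ee_rot: [3.12, 0.368, -0.001]
force: [-0.2, -0.2, 0.6]
gripper_width: 0.529
grip_force: 0.0
t 1.35 pos [ 0.5951 -0.0437  0.2227] d [ 0.02   -0.0151  0.1137] rot [ 0.      0.0004 -0.0002] F [-0.1565 -0.1725  0.588 ] w 0.5290538026783286 0.0
```

```bash
echo '{"tx": [0.02, 0.02, 0.02, 0.02, 0.02], "ty": [-0.015, -0.015, -0.015, -0.015, -0.015], "tz": [0.03, 0.06, 0.09, 0.114, 0.114], "wx": [0, 0, 0, 0, 0], "wy": [0, 0, 0, 0, 0], "wz": [0, 0, 0, 0, 0]}' > path.dat && python3 -m handwheel path.dat 0.53 40 && echo '{"tx": [0, 0, 0, 0], "ty": [0, 0, 0, 0], "tz": [0, 0, 0, 0], "wx": [0, 0, 0, 0], "wy": [0, 0, 0, 0], "wz": [0, 0, 0, 0]}' > path.dat && python3 -m handwheel path.dat 0.0 40; python3 go.py 0.611 -0.0244 0.109 0.2351
```

```text
time: 1.98
ee_pos: [0.6093, -0.0263, 0.1074]
ee_rot: [-3.119, -0.368, 0.005]
force: [0.2, -0.5, -0.0]
gripper_width: 0.529
grip_force: 0.0
time: 2.48
ee_pos: [0.6102, -0.0263, 0.1091]
ee_rot: [-3.12, -0.368, -0.001]
force: [-0.2, -0.3, 0.3]
gripper_width: -0.002
grip_force: 0.0
t 2.475 pos [ 0.6102 -0.0263  0.1091] d [ 0.0012 -0.0017  0.0001] rot [-0.     -0.0003 -0.0003] F [-0.2137 -0.3     0.2638] w -0.0017262582363887558 0.0
```

The fingers closed on nothing, so I'll look.

Run:
```python
from rig import manip
import cv2, numpy as np
t=manip.get_image("top")[:,:,::-1];s=manip.get_image("side")[:,:,::-1]
a=cv2.resize(t[140:250,290:400],None,fx=4,fy=4);b=cv2.resize(s[150:260,250:350+0],None,fx=4,fy=4)
b=cv2.resize(s[160:270,290:380],None,fx=4,fy=4)
cv2.imwrite("pics/miss.png",np.clip(np.hstack([a,b])*1.4,0,255).astype(np.uint8))
```

```text
(no output)
```

View pics/miss.png

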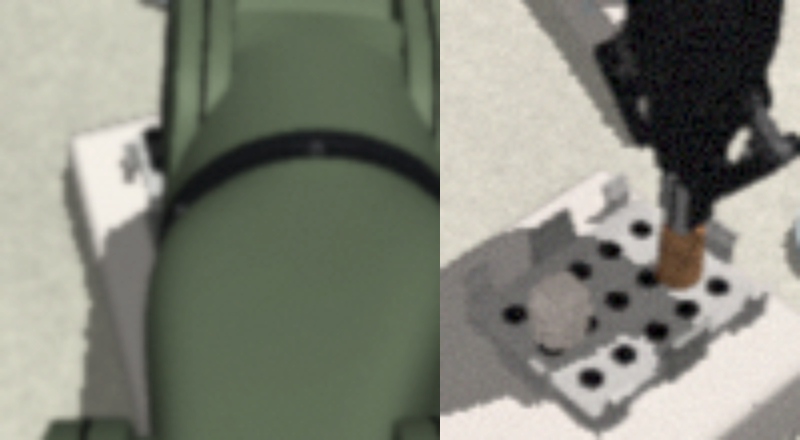

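The side picture shows the cork still standing at about (350,224), in front of the closed fingers or under them. I'll check the projections.

Run:
```python
from vis import *
import cv2
np.set_printoptions(precision=4,suppress=True)
o=manip.get_obs();e=o['ee_pos']
for dz in(0,-.019,.02): print(dz,proj("side",e+[0,0,dz]),)
for n in P:
    R=cv2.Rodrigues(P[n]['rvec'])[0];print(n,"cam at",-R.T@P[n]['tvec'])
print("stopper foot/top if at tri",proj("side",[[.6112,-.0244,.085],[.6112,-.0244,.123]]),proj("top",[[.6112,-.0244,.085],[.6112,-.0244,.123]]))
# side-only / top-only estimates
print(onplane("top",T((288,160)),.123),onplane("side",S((479,104)),.123),onplane("side",S((474,168)),.085+.002))
print(P['side'],)
cv2.imwrite("pics/m2.png",0*manip.get_image("top")[:2,:2])
print(manip.camera_params("side")['tvec'],o['joints'])
```

```text
0 [[349.9133 220.9294]]
-0.019 [[349.4063 226.9046]]
0.02 [[350.4637 214.4406]]
side cam at [ 0.2525 -0.5215  0.7375]
top cam at [0.4948 0.0515 1.0651]
stopper foot/top if at tri [[349.2045 227.7009]
 [350.2219 215.661 ]] [[347.2361 177.7419]
 [348.3617 175.9546]]
[ 0.6094 -0.0234] [ 0.6121 -0.0254] [ 0.6098 -0.0289]
{'camera_matrix': array([[401.516 ,   0.    , 319.8287],
       [  0.    , 401.516 , 208.3396],
       [  0.    ,   0.    ,   1.    ]]), 'k1': -0.009065566343408967, 'rvec': array([ 2.2818, -0.593 ,  0.2592]), 'tvec': array([-0.4803,  0.2951,  0.7495])}
[-0.4803  0.2951  0.7495] [-0.0543  0.8934  0.0957  1.4675 -0.1056  0.7856 -1.2554]
```

The projected fingertips (row 227) don't match the visible ones (about row 216). I'll raise the shut fingers and compare against drawn marks.

```bash
echo '{"tx": [0, 0, 0], "ty": [0, 0, 0], "tz": [-0.03, -0.06, -0.06], "wx": [0, 0, 0], "wy": [0, 0, 0], "wz": [0, 0, 0]}' > path.dat && python3 -m handwheel path.dat 0.0 40
python3 - <<'E'
from vis import *
s=manip.get_image("side")[:,:,::-1].copy()
e=manip.get_obs()['ee_pos'];print(e)
x0,y0,k=300,140,7
c=np.clip(cv2.resize(s[y0:y0+85,x0:x0+100],None,fx=k,fy=k,interpolation=cv2.INTER_CUBIC)*1.8,0,255).astype(np.uint8)
for dz,col in((0,(0,255,0)),(-.019,(0,0,255)),(.054,(255,0,0))):
    p=(proj("side",e+[0,0,dz])[0]-[x0,y0]+.5)*k;print(dz,p);cv2.drawMarker(c,tuple(int(v) for v in p),col,0,12,1)
cv2.imwrite("pics/cal.png",c)
E
```

```text
time: 3.0
ee_pos: [0.611, -0.0264, 0.1707]
ee_rot: [3.12, 0.368, 0.005]
force: [0.5, 0.1, -0.1]
gripper_width: -0.0
grip_force: 0.0
[ 0.61043859 -0.02631286  0.16935696]
0 [365.65848073 427.75930195]
-0.019 [361.73587941 473.8999663 ]
0.054 [377.51470356 288.22016862]
```

View pics/cal.png

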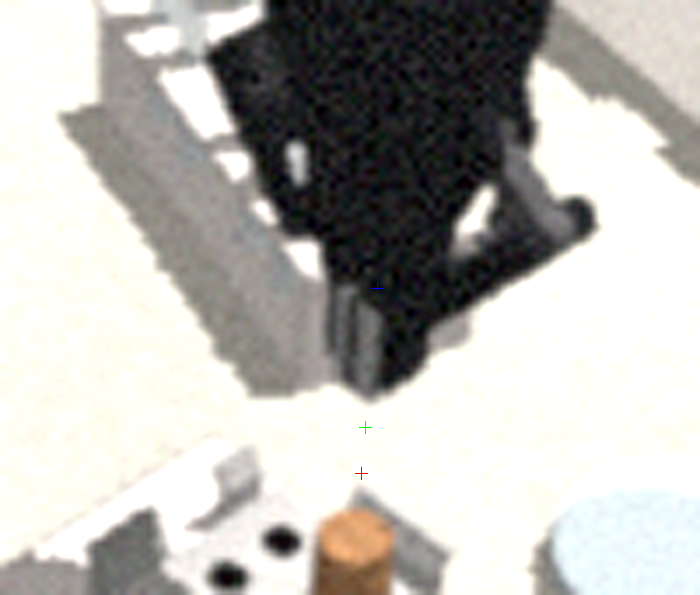

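The real fingertips, at crop (370,395), appear about 11 px above where the reported TCP puts them (362,474). That suggests the tool stands some 33 mm higher than stated, or is shifted along the line of sight. I'll settle it by touching the bare middle of the block with the fingers shut.

```bash
python3 go.py 0.574 -0.0253 0.085 0.2351; python3 -c "
from vis import *
for n in P: print(n,proj(n,[[.2072,-.5361,.2128],[.2072,-.5361,.1938],[.2072,-.5361,.2268]]))"
```

```text
t 3.05 pos [ 0.6104 -0.0263  0.1694] d [-0.0353 -0.0095  0.0843] rot [ 0.0002 -0.0012 -0.0003] F [ 0.4401 -0.6518 -0.3879] w -0.0007233214699274161 0.0
side [[278.14676877 673.81369611]
 [279.5607134  671.69254032]
 [277.0327437  675.48468873]]
top [[587.48704823 349.42177526]
 [581.37514629 346.5216831 ]
 [592.17859077 351.64816004]]
```

```bash
echo '{"tx": [-0.035, -0.035, -0.035, -0.035, -0.035, -0.035], "ty": [0.008, 0.008, 0.008, 0.008, 0.008, 0.008], "tz": [0, 0.03, 0.06, 0.075, 0.085, 0.085], "wx": [0, 0, 0, 0, 0, 0], "wy": [0, 0, 0, 0, 0, 0], "wz": [0, 0, 0, 0, 0, 0]}' > path.dat && python3 -m handwheel path.dat; python3 go.py 0.574 -0.0253 0.085 0.2351
```

```text
time: 3.8
ee_pos: [0.5779, -0.0422, 0.0836]
ee_rot: [-3.12, -0.368, 0.001]
force: [0.1, 0.7, 0.2]
gripper_width: -0.001
grip_force: 0.0
t 3.8 pos [ 0.5779 -0.0422  0.0836] d [ 0.0001 -0.0174 -0.0014] rot [-0.0002  0.0004 -0.0003] F [0.1155 0.7002 0.2293] w -0.000923635630592243 0.0
```

No contact, even though the stated fingertip height (0.065) is inside the block. So there is a real offset; I'll creep down.

```bash
echo '{"tx": [0, 0, 0, 0, 0], "ty": [-0.009, -0.017, -0.017, -0.017, -0.017], "tz": [0, 0.003, 0.005, 0.007, 0.007], "wx": [0, 0, 0, 0, 0], "wy": [0, 0, 0, 0, 0], "wz": [0, 0, 0, 0, 0]}' > path.dat && python3 -m handwheel path.dat; echo '{"tx": [0, 0, 0], "ty": [0, 0, 0], "tz": [0.001, 0.002, 0.002], "wx": [0, 0, 0], "wy": [0, 0, 0], "wz": [0, 0, 0]}' > path.dat && python3 -m handwheel path.dat; echo '{"tx": [0, 0, 0], "ty": [0, 0, 0], "tz": [0.001, 0.002, 0.002], "wx": [0, 0, 0], "wy": [0, 0, 0], "wz": [0, 0, 0]}' > path.dat && python3 -m handwheel path.dat
```

```text
time: 4.42
ee_pos: [0.574, -0.026, 0.0767]
ee_rot: [-3.12, -0.367, 0.0]
force: [0.2, 0.1, 1.0]
gripper_width: -0.003
grip_force: 0.0
time: 4.8
ee_pos: [0.574, -0.0258, 0.0747]
ee_rot: [-3.12, -0.368, 0.0]
force: [0.0, 0.1, 0.1]
gripper_width: -0.003
grip_force: 0.0
time: 5.18
ee_pos: [0.574, -0.0257, 0.0727]
ee_rot: [-3.12, -0.368, 0.0]
force: [0.4, 0.2, -0.7]
gripper_width: 0.0
grip_force: 0.0
```

```bash
for i in 1; do echo '{"tx": [0, 0, 0], "ty": [0, 0, 0], "tz": [0.001, 0.002, 0.002], "wx": [0, 0, 0], "wy": [0, 0, 0], "wz": [0, 0, 0]}' > path.dat && python3 -m handwheel path.dat; done; echo '{"tx": [0, 0, 0], "ty": [0, 0, 0], "tz": [0.001, 0.002, 0.002], "wx": [0, 0, 0], "wy": [0, 0, 0], "wz": [0, 0, 0]}' > path.dat && python3 -m handwheel path.dat
python3 - <<'E'
from vis import *
s=manip.get_image("side")[:,:,::-1].copy()
e=manip.get_obs()['ee_pos'];print(e)
x0,y0,k=290,170,7
c=np.clip(cv2.resize(s[y0:y0+85,x0:x0+100],None,fx=k,fy=k,interpolation=cv2.INTER_CUBIC)*1.8,0,255).astype(np.uint8)
for dz,col in((-.019,(0,0,255)),(.014,(0,255,0))):
    p=(proj("side",e+[0,0,dz])[0]-[x0,y0]+.5)*k;print(dz,p);cv2.drawMarker(c,tuple(int(v) for v in p),col,0,12,1)
cv2.imwrite("pics/cal2.png",c)
E
```

```text
time: 5.55
ee_pos: [0.574, -0.0257, 0.0707]
ee_rot: [-3.12, -0.368, 0.0]
force: [-1.1, -0.7, -0.3]
gripper_width: 0.001
grip_force: 0.0
time: 5.92
ee_pos: [0.574, -0.0257, 0.0687]
ee_rot: [-3.12, -0.368, 0.0]
force: [-0.7, 0.2, 0.8]
gripper_width: 0.002
grip_force: 0.0
[ 0.57401154 -0.02567872  0.06876215]
-0.019 [315.73564268 525.92712166]
0.014 [319.14691392 457.01775259]
```

View pics/cal2.png

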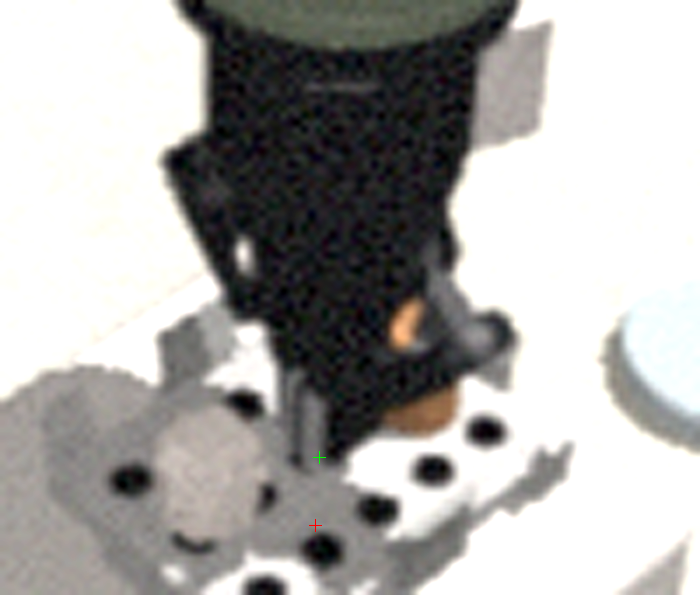

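The tip, at crop (310,465), is now over the middle mark and must be close to touching. I'll keep creeping down.

```bash
echo '{"tx": [0, 0, 0], "ty": [0, 0, 0], "tz": [0.001, 0.002, 0.002], "wx": [0, 0, 0], "wy": [0, 0, 0], "wz": [0, 0, 0]}' > path.dat && python3 -m handwheel path.dat; echo '{"tx": [0, 0, 0], "ty": [0, 0, 0], "tz": [0.001, 0.002, 0.002], "wx": [0, 0, 0], "wy": [0, 0, 0], "wz": [0, 0, 0]}' > path.dat && python3 -m handwheel path.dat
```

```text
time: 6.35
ee_pos: [0.574, -0.0257, 0.067]
ee_rot: [-3.12, -0.368, -0.0]
force: [-1.2, -0.1, 5.1]
gripper_width: 0.0
grip_force: 2.9
time: 6.72
ee_pos: [0.5741, -0.0257, 0.0668]
ee_rot: [-3.12, -0.368, -0.002]
force: [-12.6, 0.9, 44.4]
gripper_width: -0.0
grip_force: 21.8
```

Contact shows the fingertips are at the block top (0.085) when the reported TCP z is 0.067. The true grasp height is therefore the reported z plus 0.037, and xy agrees. I'll back off and grasp with the corrected height.

```bash
echo '{"tx": [0, 0, 0], "ty": [0, 0, 0], "tz": [-0.03, -0.07, -0.07], "wx": [0, 0, 0], "wy": [0, 0, 0], "wz": [0, 0, 0]}' > path.dat && python3 -m handwheel path.dat 0.0 40;  python3 go.py 0.6105 -0.0255 0.072 0.2351
```

```text
time: 7.1
ee_pos: [0.5752, -0.0258, 0.1372]
ee_rot: [3.12, 0.368, 0.006]
force: [-0.8, -0.8, 0.7]
gripper_width: -0.001
grip_force: 0.0
t 7.1 pos [ 0.5752 -0.0258  0.1372] d [0.0341 0.0079 0.0653] rot [ 0.0009 -0.004  -0.0003] F [-0.7572 -0.7793  0.6602] w -0.0006089603159337447 0.0
```

```bash
echo '{"tx": [0.034, 0.034, 0.034, 0.034, 0.034, 0.034, 0.034], "ty": [0.008, 0.008, 0.008, 0.008, 0.008, 0.008, 0.008], "tz": [0, 0, 0, 0.03, 0.05, 0.062, 0.062], "wx": [0, 0, 0, 0, 0, 0, 0], "wy": [0, 0, 0, 0, 0, 0, 0], "wz": [0, 0, 0, 0, 0, 0, 0]}' > path.dat && python3 -m handwheel path.dat 0.53 40 && echo '{"tx": [0, 0, 0, 0], "ty": [0, 0, 0, 0], "tz": [0, 0, 0, 0], "wx": [0, 0, 0, 0], "wy": [0, 0, 0, 0], "wz": [0, 0, 0, 0]}' > path.dat && python3 -m handwheel path.dat 0.0 40; python3 go.py 0.6105 -0.0255 0.072 0.2351
```

```text
time: 7.98
ee_pos: [0.6085, -0.0256, 0.0724]
ee_rot: [-3.12, -0.368, 0.002]
force: [-1.0, -0.8, 0.1]
gripper_width: 0.529
grip_force: 0.0
time: 8.48
ee_pos: [0.6093, -0.0256, 0.0738]
ee_rot: [3.12, 0.368, 0.002]
force: [-1.0, 0.0, 6.9]
gripper_width: 0.282
grip_force: 39.6
t 8.475 pos [ 0.6093 -0.0256  0.0738] d [0.0012 0.0002 0.0018] rot [ 0.0002 -0.0011 -0.0004] F [-0.9657  0.0388  6.8555] w 0.28206358827282485 39.55525932236924
```

Gripped at 24 mm. Now to the tub.

```bash
echo '{"tx": [0, 0, 0], "ty": [0, 0, 0], "tz": [-0.04, -0.08, -0.08], "wx": [0, 0, 0], "wy": [0, 0, 0], "wz": [0, 0, 0]}' > path.dat && python3 -m handwheel path.dat 0.0 40; python3 go.py 0.44 -0.297 0.075 0.2351
```

```text
time: 8.85
ee_pos: [0.6103, -0.0257, 0.156]
ee_rot: [3.119, 0.368, 0.008]
force: [-0.1, 0.3, -1.4]
gripper_width: 0.285
grip_force: 39.6
t 8.85 pos [ 0.6103 -0.0257  0.156 ] d [-0.2291  0.2242  0.0801] rot [ 0.0012 -0.005  -0.0004] F [-0.1359  0.3078 -1.4207] w 0.28496157744140765 39.57272904342972
```

```bash
echo '{"tx": [-0.229, -0.229, -0.229, -0.229, -0.229, -0.229, -0.229, -0.229, -0.229, -0.229], "ty": [0.224, 0.224, 0.224, 0.224, 0.224, 0.224, 0.224, 0.224, 0.224, 0.224], "tz": [0, 0, 0, 0, 0, 0, 0, 0.04, 0.076, 0.076], "wx": [0, 0, 0, 0, 0, 0, 0, 0, 0, 0], "wy": [0, 0, 0, 0, 0, 0, 0, 0, 0, 0], "wz": [0, 0, 0, 0, 0, 0, 0, 0, 0, 0]}' > path.dat && python3 -m handwheel path.dat; echo '{"tx": [0, 0, 0, 0, 0], "ty": [0, 0, 0, 0, 0], "tz": [0, 0, -0.03, -0.07, -0.07], "wx": [0, 0, 0, 0, 0], "wy": [0, 0, 0, 0, 0], "wz": [0, 0, 0, 0, 0]}' > path.dat && python3 -m handwheel path.dat 0.55 40; python3 go.py 0.5334 -0.031 0.068 0.2351
```

```text
time: 10.1
ee_pos: [0.4383, -0.2947, 0.0752]
ee_rot: [-3.117, -0.371, 0.004]
force: [0.2, 1.0, 0.8]
gripper_width: 0.282
grip_force: 39.6
time: 10.72
ee_pos: [0.4395, -0.2974, 0.15]
ee_rot: [3.117, 0.368, 0.007]
force: [-0.3, -0.3, -0.6]
gripper_width: 0.548
grip_force: 0.0
t 10.725 pos [ 0.4395 -0.2974  0.15  ] d [ 0.153  -0.2375  0.0817] rot [ 0.0036 -0.0038 -0.0003] F [-0.2879 -0.2987 -0.6378] w 0.5477640319109176 0.0
```

```bash
echo '{"tx": [0.153, 0.153, 0.153, 0.153, 0.153, 0.153, 0.153, 0.153, 0.153, 0.153], "ty": [-0.238, -0.238, -0.238, -0.238, -0.238, -0.238, -0.238, -0.238, -0.238, -0.238], "tz": [0, 0, 0, 0, 0, 0, 0.03, 0.06, 0.078, 0.078], "wx": [0.003, 0.003, 0.003, 0.003, 0.003, 0.003, 0.003, 0.003, 0.003, 0.003], "wy": [-0.003, -0.003, -0.003, -0.003, -0.003, -0.003, -0.003, -0.003, -0.003, -0.003], "wz": [0, 0, 0, 0, 0, 0, 0, 0, 0, 0]}' > path.dat && python3 -m handwheel path.dat 0.6 40 && echo '{"tx": [0, 0, 0, 0], "ty": [0, 0, 0, 0], "tz": [0, 0, 0, 0], "wx": [0, 0, 0, 0], "wy": [0, 0, 0, 0], "wz": [0, 0, 0, 0]}' > path.dat && python3 -m handwheel path.dat 0.0 30; python3 go.py 0.44 -0.297 0.075 0.2351
```

```text
time: 11.98
ee_pos: [0.531, -0.0305, 0.0681]
ee_rot: [-3.117, -0.366, 0.008]
force: [0.5, 0.5, 0.4]
gripper_width: 0.6
grip_force: 0.0
time: 12.48
ee_pos: [0.5321, -0.0301, 0.0697]
ee_rot: [-3.118, -0.367, 0.003]
force: [-2.2, -1.4, 9.0]
gripper_width: 0.385
grip_force: 30.4
t 12.475 pos [ 0.5321 -0.0301  0.0697] d [-0.1516  0.2382 -0.0055] rot [-0.0024  0.0019 -0.0007] F [-2.1587 -1.3718  8.981 ] w 0.38492481105558607 30.38779456168413
```

Wad gripped at 33 mm. Lift and carry it to the tub.

```bash
echo '{"tx": [0, 0, -0.152, -0.152, -0.152, -0.152, -0.152, -0.152, -0.152, -0.152], "ty": [0, 0, 0.238, 0.238, 0.238, 0.238, 0.238, 0.238, 0.238, 0.238], "tz": [-0.04, -0.08, -0.08, -0.08, -0.08, -0.08, -0.08, -0.08, -0.03, -0.005], "wx": [0, 0, -0.002, -0.002, -0.002, -0.002, -0.002, -0.002, -0.002, -0.002], "wy": [0, 0, 0.002, 0.002, 0.002, 0.002, 0.002, 0.002, 0.002, 0.002], "wz": [0, 0, 0, 0, 0, 0, 0, 0, 0, 0]}' > path.dat && python3 -m handwheel path.dat 0.0 30; echo '{"tx": [0, 0, 0, 0, 0, 0, 0], "ty": [0, 0, 0, 0, 0, 0, 0], "tz": [0, 0, 0, -0.03, -0.09, -0.13, -0.13], "wx": [0, 0, 0, 0, 0, 0, 0], "wy": [0, 0, 0, 0, 0, 0, 0], "wz": [0, 0, 0, 0, 0, 0, 0]}' > path.dat && python3 -m handwheel path.dat 0.6 40; python3 go.py 0.4341 0.337 0.15 0.1153
```

```text
time: 13.72
ee_pos: [0.4395, -0.2951, 0.0722]
ee_rot: [-3.118, -0.37, 0.002]
force: [0.1, -0.6, 0.3]
gripper_width: 0.384
grip_force: 30.1
time: 14.6
ee_pos: [0.4405, -0.2972, 0.2068]
ee_rot: [3.118, 0.368, 0.005]
force: [0.5, 0.5, -1.0]
gripper_width: 0.602
grip_force: 0.0
t 14.6 pos [ 0.4405 -0.2972  0.2068] d [ 0.1411 -0.6184  0.0555] rot [ 0.0026 -0.0031  0.1194] F [ 0.4717  0.5062 -0.9516] w 0.6021614051907255 0.0
```

```bash
echo '{"tx": [0.141, 0.141, 0.141, 0.141, 0.141, 0.141, 0.141, 0.141, 0.141, 0.141], "ty": [-0.618, -0.618, -0.618, -0.618, -0.618, -0.618, -0.618, -0.618, -0.618, -0.618], "tz": [0, 0, 0, 0, 0, 0, 0, 0, 0, 0], "wx": [0.003, 0.003, 0.003, 0.003, 0.003, 0.003, 0.003, 0.003, 0.003, 0.003], "wy": [-0.003, -0.003, -0.003, -0.003, -0.003, -0.003, -0.003, -0.003, -0.003, -0.003], "wz": [0.119, 0.119, 0.119, 0.119, 0.119, 0.119, 0.119, 0.119, 0.119, 0.119]}' > path.dat && python3 -m handwheel path.dat 0.6 40;echo '{"tx": [0, 0], "ty": [0, 0], "tz": [0, 0], "wx": [0, 0], "wy": [0, 0], "wz": [0, 0]}' > path.dat && python3 -m handwheel path.dat; python3 go.py 0.4341 0.337 0.0 0.1153
python3 - <<'E'
from rig import manip
import cv2, numpy as np
t=manip.get_image("top")[:,:,::-1];s=manip.get_image("side")[:,:,::-1]
cv2.imwrite("pics/top_e.png",t)
a=cv2.resize(t[200:290,400:500],None,fx=4,fy=4);b=cv2.resize(t[150:240,300:390],None,fx=4,fy=4)
d=cv2.resize(s[310:400,280:420],None,fx=3,fy=3);o=np.zeros((360+270,760,3),np.uint8);o[:360,:400]=a;o[:360,400:]=b
e=cv2.resize(s[120:210,170:280],None,fx=3,fy=3)
o[360:630,:420]=d;o[360:630,420:750]=e
cv2.imwrite("pics/chk.png",np.clip(o[:600]*1.4,0,255).astype(np.uint8))
E
```

```text
time: 15.85
ee_pos: [0.4324, 0.3304, 0.204]
ee_rot: [-3.133, -0.182, 0.007]
force: [1.2, 0.1, 0.7]
gripper_width: 0.597
grip_force: 0.0
time: 16.1
ee_pos: [0.4328, 0.3278, 0.2038]
ee_rot: [-3.134, -0.181, 0.008]
force: [-0.4, -0.9, -0.6]
gripper_width: 0.605
grip_force: 0.0
t 16.1 pos [0.4328 0.3278 0.2038] d [ 0.0033 -0.0084  0.2038] rot [-0.003   0.0046  0.0004] F [-0.3647 -0.9387 -0.6007] w 0.6047570671002469 0.0
```

View pics/chk.png

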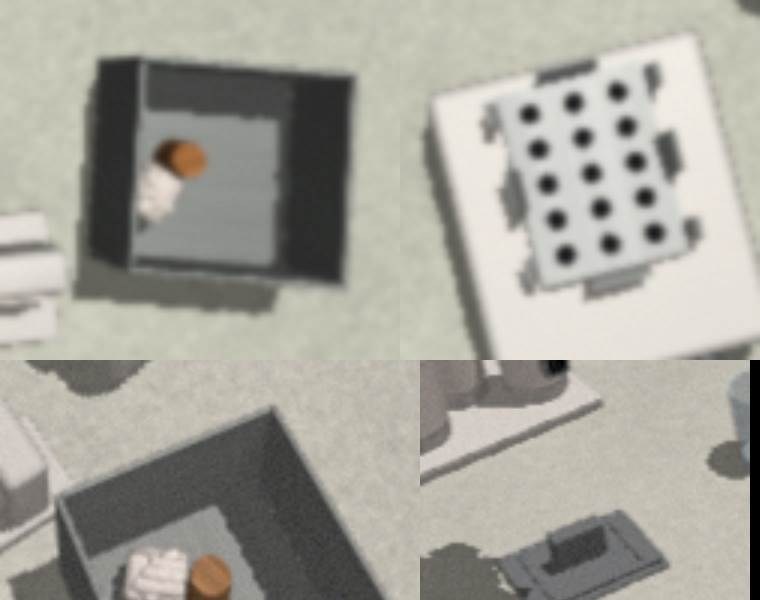

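Both items lie in the tub (cork at crop (185,160), wad at (157,195)) and the block is bare. I'll refine the heater pose from mark centroids in both views, then go down to the cover.

```bash
cat >> vis.py <<'E'
def holes(n,im,h):
    g=255-im.min(2).astype(float); D={}
    for i in range(-2,3):
        for j in(-1,0,1):
            p=proj(n,body(h,[(i*h[4],j*h[5],0)],h[3]))[0]
            for _ in range(4):
                x0,y0=np.round(p).astype(int)
                ys,xs=np.mgrid[y0-3:y0+4,x0-3:x0+4]; w=g[y0-3:y0+4,x0-3:x0+4]
                w=np.clip(w-(w.min()+.4*(w.max()-w.min())),0,None); p=np.array([(w*xs).sum(),(w*ys).sum()])/w.sum()
            D[i,j]=p
    return D
def fith(ims,h0):
    Ds={n:holes(n,im,h0) for n,im in ims.items()}
    def f(q): return np.concatenate([(proj(n,body(q,[(k[0]*q[4],k[1]*q[5],0) for k in D],q[3]))-np.array(list(D.values()))).ravel() for n,D in Ds.items()])
    r=least_squares(f,h0,loss='soft_l1',f_scale=.3); return r.x,np.sqrt(np.mean(f(r.x)**2))
E
python3 - <<'E'
from vis import *
np.set_printoptions(precision=4,suppress=True)
h0=[.5711,-.026,.2351,.0839,.024,.0301]
I={n:manip.get_image(n) for n in P}
print(fith(I,h0)); 
for n in P: print(n,fith({n:I[n]},h0) if 0 else '')
cv2.imwrite("pics/side_e.png",I['side'][:,:,::-1])
E
echo '{"tx": [0.003, 0.003, 0.003, 0.003], "ty": [-0.008, -0.008, -0.008, -0.008], "tz": [0.06, 0.12, 0.16, 0.16], "wx": [-0.003, -0.003, -0.003, -0.003], "wy": [0.004, 0.004, 0.004, 0.004], "wz": [0, 0, 0, 0]}' > path.dat && python3 -m handwheel path.dat 0.6 40;  python3 go.py 0.4341 0.337 -0.006 0.1153
```

```text
(array([ 0.5715, -0.0245,  0.2347,  0.0833,  0.0241,  0.0301]), np.float64(0.0498442538820706))
side 
top 
time: 16.8
ee_pos: [0.4336, 0.3359, 0.0425]
ee_rot: [3.135, 0.18, -0.005]
force: [0.2, 0.6, 0.3]
gripper_width: 0.602
grip_force: 0.0
t 16.8 pos [0.4336 0.3359 0.0425] d [ 0.0008 -0.0011  0.0485] rot [ 0.0013  0.0035 -0.0005] F [0.1547 0.5931 0.2978] w 0.6021581522811487 0.0
```

```bash
echo '{"tx": [0.001, 0.001, 0.001, 0.001], "ty": [-0.001, -0.001, -0.001, -0.001], "tz": [0.025, 0.04, 0.047, 0.047], "wx": [0, 0, 0, 0], "wy": [0.002, 0.002, 0.002, 0.002], "wz": [0, 0, 0, 0]}' > path.dat && python3 -m handwheel path.dat 0.6 40;echo '{"tx": [0, 0, 0, 0], "ty": [0, 0, 0, 0], "tz": [0, 0, 0, 0], "wx": [0, 0, 0, 0], "wy": [0, 0, 0, 0], "wz": [0, 0, 0, 0]}' > path.dat && python3 -m handwheel path.dat 0.0 110;  python3 go.py 0.4341 0.337 -0.006 0.1153
```

```text
time: 17.3
ee_pos: [0.4353, 0.3384, -0.0025]
ee_rot: [-3.135, -0.181, -0.003]
force: [0.2, 0.3, -0.2]
gripper_width: 0.596
grip_force: 0.0
time: 17.8
ee_pos: [0.4353, 0.3385, -0.0021]
ee_rot: [-3.135, -0.182, -0.004]
force: [-1.6, -1.6, 11.7]
gripper_width: 0.194
grip_force: 108.9
t 17.8 pos [ 0.4353  0.3385 -0.0021] d [-0.0014  0.0013  0.0039] rot [-0.0013 -0.0023  0.0004] F [-1.5652 -1.6434 11.6729] w 0.19352695636338985 108.85555386543274
```

Gripped (16.5 mm, 109 N). The cover's underside is at reported z + 0.002. Lift and carry it to hover about 40 mm above the seat.

```bash
echo '{"tx": [0, 0, 0, 0, 0], "ty": [0, 0, 0, 0, 0], "tz": [-0.04, -0.09, -0.14, -0.14, -0.14], "wx": [0, 0, 0, 0, 0], "wy": [0, 0, 0, 0, 0], "wz": [0, 0, 0, 0, 0]}' > path.dat && python3 -m handwheel path.dat 0.0 110;  python3 go.py 0.5715 -0.0245 0.13 0.2347
```

```text
time: 18.42
ee_pos: [0.4345, 0.3381, 0.1365]
ee_rot: [-3.136, -0.182, -0.001]
force: [0.2, -0.1, -1.9]
gripper_width: 0.194
grip_force: 108.0
t 18.425 pos [0.4345 0.3381 0.1365] d [0.0941 0.376  0.0064] rot [-0.0005 -0.001  -0.1188] F [ 0.2498 -0.1412 -1.8568] w 0.19429559241771208 108.00713896751404
```

```bash
echo '{"tx": [0.094, 0.094, 0.094, 0.094, 0.094, 0.094, 0.094, 0.094, 0.094, 0.094], "ty": [0.376, 0.376, 0.376, 0.376, 0.376, 0.376, 0.376, 0.376, 0.376, 0.376], "tz": [0.005, 0.005, 0.005, 0.005, 0.005, 0.005, 0.005, 0.005, 0.005, 0.005], "wx": [0, 0, 0, 0, 0, 0, 0, 0, 0, 0], "wy": [0, 0, 0, 0, 0, 0, 0, 0, 0, 0], "wz": [-0.119, -0.119, -0.119, -0.119, -0.119, -0.119, -0.119, -0.119, -0.119, -0.119]}' > path.dat && python3 -m handwheel path.dat 0.0 110;  python3 go.py 0.5715 -0.0245 0.13 0.2347
python3 - <<'E'
from rig import manip
import cv2, numpy as np
s=manip.get_image("side")[:,:,::-1]
cv2.imwrite("pics/side_v.png",s)
x0,y0,k=265,165,6
c=np.clip(cv2.resize(s[y0:y0+98,x0:x0+130],None,fx=k,fy=k,interpolation=cv2.INTER_CUBIC)*1.6,0,255).astype(np.uint8)
for i in range(0,130,10): cv2.putText(c,str(x0+i),(i*k,10),0,.35,(0,0,255),1)
for i in range(10,98,10): cv2.putText(c,str(y0+i),(0,i*k+4),0,.35,(0,0,255),1)
cv2.imwrite("pics/hover.png",c)
E
```

```text
time: 19.68
ee_pos: [0.5715, -0.0231, 0.1318]
ee_rot: [-3.118, -0.371, -0.002]
force: [0.4, -0.0, -2.0]
gripper_width: 0.189
grip_force: 108.1
t 19.675 pos [ 0.5715 -0.0231  0.1318] d [-0.0003  0.0014  0.0018] rot [-0.0011 -0.0015  0.0018] F [ 0.3945 -0.0205 -1.9949] w 0.18941799939278448 108.08440804481506
```

View pics/hover.png

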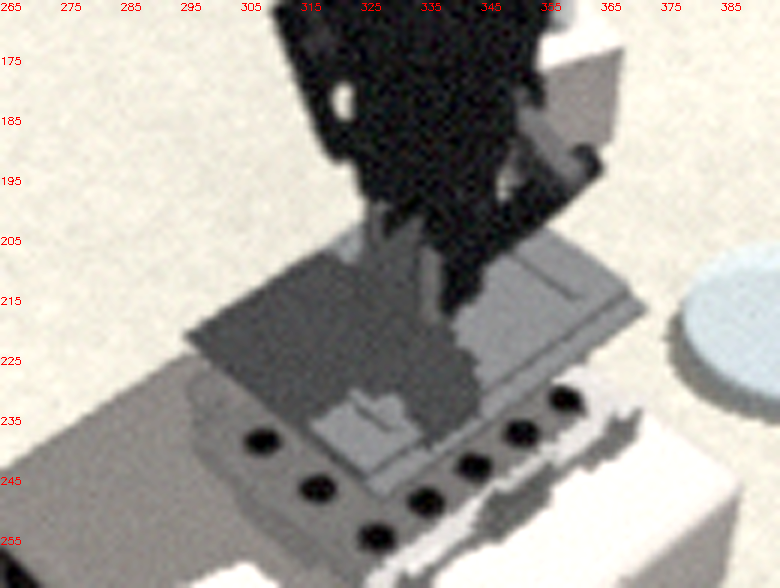

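The held cover is level in the hand. Its side-view corners are at about (295.1,220.7) left, (327.6,247.3) bottom and (372.6,215.9) right. I'll fit its pose against the block.

Run:
```python
from vis import *
np.set_printoptions(precision=4,suppress=True)
px=np.array([(295.1,220.7),(327.6,247.3),(372.6,215.9)])
L=[(-.065,.05,.0015),(-.065,-.05,0),(.065,-.05,.001)]
for z in(.1338,.132):
    r=least_squares(lambda q:(proj("side",body(q,L,z))-px).ravel(),[.57,-.02,.23]);print(z,r.x,r.fun)
r=least_squares(lambda q:(proj("side",body(q,L,q[3]))-px).ravel(),[.57,-.02,.23,.13]);print(r.x,r.fun)
print(manip.get_obs()['ee_pos'],manip.get_obs()['ee_rot'])
```

```text
0.1338 [ 0.5707 -0.0234  0.2316] [-0.1789 -0.5585  0.2355  0.5647 -0.0726 -0.0934]
0.132 [ 0.5715 -0.022   0.2313] [-0.0705 -0.5325  0.2376  0.514  -0.1849 -0.039 ]
[ 0.5724 -0.0207  0.231   0.1303] [ 0.03   -0.5085  0.2396  0.467  -0.2891  0.0114]
[ 0.5716 -0.0233  0.1319] [-3.1186 -0.3702 -0.0025]
```

The cover's centre matches the TCP to about 1 mm. Lower it to the guides, then press while watching the force.

```bash
echo '{"tx": [0, 0, 0, 0], "ty": [0.002, 0.002, 0.002, 0.002], "tz": [0.01, 0.02, 0.028, 0.028], "wx": [-0.001, -0.001, -0.001, -0.001], "wy": [-0.001, -0.001, -0.001, -0.001], "wz": [0.001, 0.001, 0.001, 0.001]}' > path.dat && python3 -m handwheel path.dat 0.0 115; echo '{"tx": [0, 0, 0, 0], "ty": [0, 0, 0, 0], "tz": [0.002, 0.004, 0.006, 0.006], "wx": [0, 0, 0, 0], "wy": [0, 0, 0, 0], "wz": [0, 0, 0, 0]}' > path.dat && python3 -m handwheel path.dat;python3 go.py 0.5715 -0.0245 0.083 0.2347
```

```text
time: 20.23
ee_pos: [0.5719, -0.0263, 0.1032]
ee_rot: [3.12, 0.366, -0.001]
force: [-0.7, 0.4, -1.4]
gripper_width: 0.189
grip_force: 112.3
time: 20.72
ee_pos: [0.5723, -0.026, 0.0979]
ee_rot: [-3.12, -0.367, -0.002]
force: [0.4, 2.4, -0.8]
gripper_width: 0.189
grip_force: 112.5
t 20.725 pos [ 0.5723 -0.026   0.0979] d [-0.0004 -0.0017  0.0149] rot [ 0.0001 -0.001  -0.0007] F [ 0.3543  2.3633 -0.7513] w 0.1891691359489565 112.53653526306152
```

A slight side force shows it sits 1.5 mm too far to the right; I'll correct that and press on.

```bash
echo '{"tx": [0, 0, 0, 0, 0], "ty": [-0.0015, -0.0015, -0.0015, -0.0015, -0.0015], "tz": [0, 0.002, 0.004, 0.006, 0.006], "wx": [0, 0, 0, 0, 0], "wy": [0, 0, 0, 0, 0], "wz": [0, 0, 0, 0, 0]}' > path.dat && python3 -m handwheel path.dat; echo '{"tx": [0, 0, 0], "ty": [0, 0, 0], "tz": [0.002, 0.004, 0.004], "wx": [0, 0, 0], "wy": [0, 0, 0], "wz": [0, 0, 0]}' > path.dat && python3 -m handwheel path.dat;python3 go.py 0.5715 -0.0245 0.083 0.2347
```

```text
time: 21.35
ee_pos: [0.5723, -0.0251, 0.0922]
ee_rot: [3.119, 0.366, 0.003]
force: [0.4, 0.8, 5.9]
gripper_width: 0.187
grip_force: 113.7
time: 21.72
ee_pos: [0.5727, -0.025, 0.0885]
ee_rot: [3.119, 0.366, 0.004]
force: [0.4, 1.9, 9.9]
gripper_width: 0.187
grip_force: 113.8
t 21.725 pos [ 0.5727 -0.025   0.0885] d [-0.001  -0.0008  0.0055] rot [ 0.001  -0.0028 -0.0011] F [0.4264 1.9187 9.8527] w 0.18701598088950455 113.80969047546387
```

```bash
echo '{"tx": [-0.0005, -0.0005, -0.0005, -0.0005], "ty": [-0.0005, -0.0005, -0.0005, -0.0005], "tz": [0.002, 0.004, 0.005, 0.005], "wx": [0, 0, 0, 0], "wy": [-0.002, -0.002, -0.002, -0.002], "wz": [0, 0, 0, 0]}' > path.dat && python3 -m handwheel path.dat - 120; echo '{"tx": [0, 0, 0], "ty": [0, 0, 0], "tz": [0.001, 0.002, 0.002], "wx": [0, 0, 0], "wy": [0, 0, 0], "wz": [0, 0, 0]}' > path.dat && python3 -m handwheel path.dat;python3 go.py 0.5715 -0.0245 0.083 0.2347
```

```text
time: 22.22
ee_pos: [0.5708, -0.0247, 0.083]
ee_rot: [3.12, 0.366, -0.004]
force: [-4.7, -0.3, 7.3]
gripper_width: 0.188
grip_force: 120.2
time: 22.6
ee_pos: [0.5708, -0.0247, 0.0829]
ee_rot: [3.12, 0.366, -0.002]
force: [-16.7, 1.4, 47.8]
gripper_width: 0.189
grip_force: 126.1
t 22.6 pos [ 0.5708 -0.0247  0.0829] d [ 0.0007 -0.     -0.0001] rot [ 0.0004  0.0012 -0.0013] F [-16.6701   1.4109  47.8042] w 0.1889824987446417 126.05140686035156
```

The force rose to 10 N, fell off at the snap, then hit a hard stop with the underside at 0.085 (seat height) and 48 N of push. I'll ease slightly, hold, and check it is steady.

```bash
echo '{"tx": [0, 0, 0, 0, 0, 0], "ty": [0, 0, 0, 0, 0, 0], "tz": [-0.0004, -0.0004, -0.0004, -0.0004, -0.0004, -0.0004], "wx": [0, 0, 0, 0, 0, 0], "wy": [0, 0, 0, 0, 0, 0], "wz": [0, 0, 0, 0, 0, 0]}' > path.dat && python3 -m handwheel path.dat; python3 go.py 0.5715 -0.0245 0.083 0.2347
```

```text
time: 23.35
ee_pos: [0.5708, -0.0247, 0.0829]
ee_rot: [3.12, 0.366, -0.002]
force: [-14.7, 1.5, 38.4]
gripper_width: 0.187
grip_force: 124.4
t 23.35 pos [ 0.5708 -0.0247  0.0829] d [ 0.0007 -0.     -0.0001] rot [ 0.0004  0.0015 -0.0013] F [-14.7073   1.4819  38.3751] w 0.1870933814892066 124.44103717803955
```

```bash
python3 -c "
from rig import manip
print(manip.close_job())"
```

```text
the job is handed in; nothing more can be done
None
```

The job is handed in at 23.4 s, verdict not shown: cork and wad are in the tub, and the cover is at seat height, still gripped and pressed with about 38 N; I judged both clips snapped from the force drop and height, not from a picture.

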